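Pin the sprung jaw of the stone jig open

ROBOT

A 7-joint arm with a two-finger parallel gripper is mounted at the origin on a cart in front of the work surface, level with it; the furniture and walls round the work are solid. World frame = base frame: x ahead of the robot, y to its left, z up, the work surface at z = 0. Lengths are in m, angles in degrees, forces in N, time in s.
With the tool pointing down it reaches from about 0.425 to 0.875 m from the base axis. Payload 4.7 kg.
Tool frame: the origin (TCP) lies midway between the tips of the shut fingers; the grasp point (between the pads) lies 19 mm behind it; z points along the fingers, y is the line along which they close (so a half turn about z gives the same grasp; the last joint's range is limited). The gripper opens to 87 mm and grips with 3 to 60 N. Pads are 19 mm wide; open, the fingers measure 117 mm over their backs; the gripper's body (75 mm by 190 mm) begins 51 mm behind the grasp point.
Start: joints at [-67.03, 18.392, -4.016, 83.108, 1.295, 78.541, -3.26], TCP at [0.245, 0.602, 0.197] pointing down, gripper open.
Joint ranges: [-163.93, 163.93], [-17.29, 119.83], [-79.2, 71.16], [3.27, 140.29], [-89.18, 269.18], [5.43, 117.66], [-154.24, 154.24]. Speed limits (degrees/s): [147.25, 147.25, 180, 180, 180, 180, 180].

INTERFACE

Orientations are given as [roll, pitch, yaw] about the fixed x, y, z axes, in that order (R = Rz(yaw) Ry(pitch) Rx(roll)).
In Python, from cell import env, viewer, boxes_of, masks_of gives the robot as it stands. The module is installed in compiled form; this text tells all that it offers.
- The arm moves only by the tool apply_moves, never from a script. Its argument "moves" is a list of rows, each a list of 7 numbers: the shift along the tool's x, y, z scaled (see below), then the turn, a rotation vector about the tool's x, y, z scaled (see below), then the opening, from 0 (shut) to 1 (fully open). A call has 1 to 20 rows; each row is the pose to reach, as a shift and turn from the pose commanded when the call began, along the tool's axes at that moment; what a row does not reach only later rows make up. The controller multiplies each number of a shift by 0.2 m and each number of a turn by 1.5 rad. A row lasts 1/10 s, in which the tool goes at most 50 mm and 8.59 degrees, less where a joint would pass 70% of its speed; a pose out of reach is approached as far as the arm can. A call with a number of a shift or a turn outside -1 to 1 is refused whole. A call with a gripper value outside its range is refused whole. The fingers move at their own pace and stop on an object; "grip_force" is the grip in N (left out, the last holds). Time passes only in rows, so rows that repeat a pose let the fingers close. It gives the time, the measured TCP pose, the force, the opening and the grip force at its end, in the units of the state.
- env.get_obs(): the state, without advancing time (a new reading comes with each control period).
- viewer.read_camera(name): name is "scene" or "top" or "wrist"; returns the picture (420x560x3 uint8, red, green, blue); there is no depth.
- viewer.get_calibration(name): a dict with "fov_y" (degrees; the focal length in pixels is half the picture's height over the tangent of half this angle, whatever the lens; pixels are square), "cx", "cy" (the principal point, pixels), "k1" (the pictures are not rectified: a ray, as slopes to the right and down, at radius r is drawn at 1 + k1 r^2 times it, then the intrinsics apply), "position" and "orientation" of the camera in the world. Camera axes: x right, y up, looking along -z (the intrinsics and any distortion apply to the point x, -y, -z); pixel columns grow to the right and rows downward; lengths in m; the calibration is good to about 2 mm. A picture is of the moment at which its call begins: read the wrist's pose just before it. get_calibration takes no time and is no camera call; for the wrist camera it gives the pose at the moment of the call.
- env.sign_off(): hands the job in; it is judged then, once.
Trained networks look in the newest picture that a camera, given by its name, has taken for a name from the list of things; names that differ only in an ending like _2 or _b are one class to them, and where a whole thing is asked for, a point or a joint stands for the part that bears it (a point fixed in the world has none). Each returns a list of dicts, best first, with "conf" (0 to 1); they miss things now and then, are a little off and sometimes report something else, mostly with a low value. They report only what shows in the picture. A call takes as long as a camera call. They do not tell look-alikes from the thing itself.
- boxes_of(camera, target): "location" ([column, row] in pixels, amid what is visible of it).
- masks_of(camera, target): "pixels" (420x560 bool, what is visible of it) and "location" ([column, row] in pixels, amid what is visible of it).
The state is a dict: "time_s": time; "qpos": joint angles; "joint_velocities": joint speeds; "effort": joint torques, N m; "tool_pos": TCP position; "tool_rot": TCP orientation; "force": force on the tool from outside, world axes, zero at the start; "wrist_torque": the same for the moment, N m; "grip_width": finger opening in m; "grasp_force": force on a finger pad.
Only numpy, scipy, OpenCV 4.12 (cv2) and the standard library are available. Lean on these libraries where they do the work, as an engineer would, in place of code of your own. Each camera call takes 0.05 s, during which the arm holds its last target. There are 200 camera calls.

TASK

Get the stone jig ready for loading: with the red-headed lock pin, push the blue sprung jaw arm open, away from the fixed jaw, and drop the pin fully down into the hole of the yellow block, so that the arm springs back against the pin and is held open. Let go of the pin.

Things in the scene. Friction and masses are not known exactly. Their poses are not given: they have to be found in the camera images.
- jig: Stone jig, fixed; dark steel base 150 (x) x 190 (y) x 6 mm. Origin: centre of its underside, on the bench; z up. On it (jig frame, mm): yellow block 44 x 44, top at z 40, with the hole at x 22, y 25; the blue arm's pivot post at x -25, y -70, top at z 72; aluminium fixed jaw 22 x 44 at x -52, y -25, top at z 58.
- jaw (a joint): Blue sprung arm, rad: 16 mm wide, 138 mm from pivot to tip, 42 to 60 mm above the bench (passes over the yellow block). 0: at rest, along the jig's +y. Grows to 0.9 as it is pushed to the jig's +x (clockwise from above) with 1 to 3 N; springs back to 0. A pin in the hole on its -x (fixed jaw) side holds it at about 0.6; at rest the arm leaves the hole on its +x side.
- pin_hole (a point): Centre of the hole's mouth in the top of the yellow block, 40 mm above the bench; axes as the jig's. Round hole 17 mm wide with a 4 mm chamfer round its mouth, 34 mm deep (its floor is 6 mm above the bench).
- lock_pin: Steel pin 93 mm long, 80 g, upright in a beech stand 60 x 60 x 36 mm, in a hole 30 mm deep (tip 6 mm above the bench). Shank 14 mm thick, lowest 7 mm tapered to 9 mm; 20 mm collar at 62 to 65 mm; red round head 24 mm thick at 65 to 93 mm above the tip, gripped from above. Origin: centre of the tip; z up along the pin. Home in the yellow block its tip is 6 mm above the bench.
Mind the look-alikes: they are no part of the job. There is more than one size of the lock_pin; the job needs the middle-sized.

How it is judged:
By the outcome, as a careful person would: the job done as asked, in the order asked, and still so for the second after the job is handed in, with the robot touching nothing.
It also fails if it takes over 42 s, if anything falls off the work surface, if the arm or the gripper's body presses on something with over 40 N, if the wrist force passes 120 N, or if a joint passes its speed limit or range.

## Working session

There is one attempt and no reset: what is moved stays moved. The work goes in short steps, Python scripts to look and compute and a tool call to move; the robot and the scene stay as the last step left them, time stands still between calls to the robot, and variables do not carry over. Pictures are saved under pics/ and viewed, at most 10 in all, crops included, and the job is handed in when it is done.

Besides the shell and the picture viewer there is one more tool, called after "Emit:" as name(argument=value, ...), one argument or row to a line, values as JSON. apply_moves: Moves the arm, as the interface text tells. Shifts and turns lie within -1 to 1; 1 stands for 0.2 m of shift or 1.5 rad of turn. Its arguments: {"type":"object","properties":{"moves":{"type":"array","items":{"type":"array","items":{"type":"number","minimum":-1,"maximum":1}}},"grip_force":{"type":"number"}},"required":["moves"]}

```bash
mkdir -p pics; cat > h.py <<'E'
import numpy as np, cv2
from scipy.spatial.transform import Rotation as R
from cell import env, viewer, boxes_of, masks_of
def camR(c):
    o=np.array(c["orientation"],float)
    if o.shape==(3,3): return o
    if o.size==4: return R.from_quat(o).as_matrix()
    return R.from_euler('xyz',o,degrees=True).as_matrix()
def K(c): 
    f=210/np.tan(np.radians(c["fov_y"])/2); return f,c["cx"],c["cy"],c["k1"]
def unproj(c,px,z):
    f,cx,cy,k=K(c); d=np.array([(px[0]-cx)/f,(px[1]-cy)/f]); u=d.copy()
    for _ in range(30): u=d/(1+k*(u@u))
    r=camR(c)@np.array([u[0],-u[1],-1]); p=np.array(c["position"])
    return p+r*(z-p[2])/r[2]
def proj(c,P):
    f,cx,cy,k=K(c); q=camR(c).T@(np.array(P)-np.array(c["position"])); u=np.array([q[0],-q[1]])/-q[2]
    return u*(1+k*(u@u))*f+[cx,cy]
def save(n,im): cv2.imwrite('pics/'+n,im[:,:,::-1])
E
python3 - <<'E'
from h import *
ims=[]
for n in ["top","scene"]:
    im=viewer.read_camera(n); save(n+'0.png',im); c=viewer.get_calibration(n); print(n,c)
    for t in ["lock_pin","jig","jaw","pin_hole"]:
        print(t,[(np.round(b["location"]),round(b["conf"],2), np.round(unproj(c,b["location"],{"lock_pin":.099,"jig":.006,"jaw":.06,"pin_hole":.04}[t]),3)) for b in boxes_of(n,t)])
print(env.get_obs())
E
```

```text
top {'fov_y': 43.973081727096606, 'cx': 280.7320302004331, 'cy': 205.5058436715644, 'k1': -0.008268353613952048, 'position': array([0.33467508, 0.0068261 , 1.01565197]), 'orientation': array([  9.90023267,  -0.59874259, -88.53397623])}
lock_pin [(array([262., 187.]), 0.82, array([0.527, 0.036, 0.099])), (array([209., 224.]), 0.48, array([0.458, 0.128, 0.099]))]
jig [(array([365., 202.]), 0.86, array([ 0.523, -0.165,  0.006]))]
jaw [(array([374., 206.]), 0.79, array([ 0.505, -0.174,  0.06 ]))]
pin_hole [(array([366., 201.]), 0.89, array([ 0.518, -0.162,  0.04 ]))]
scene {'fov_y': 47.382129934284464, 'cx': 280.0101596971906, 'cy': 213.7478015377342, 'k1': 0.05130260140255737, 'position': array([ 0.00357924, -0.3299321 ,  0.71796379]), 'orientation': array([ 42.62042951,  -0.96419761, -54.16478396])}
lock_pin [(array([215., 195.]), 0.82, array([0.438, 0.116, 0.099])), (array([278., 189.]), 0.65, array([0.519, 0.033, 0.099])), (array([242., 235.]), 0.54, array([0.393, 0.018, 0.099]))]
jig [(array([371., 278.]), 0.71, array([ 0.513, -0.179,  0.006]))]
jaw [(array([375., 264.]), 0.61, array([ 0.504, -0.182,  0.06 ]))]
pin_hole [(array([370., 275.]), 0.65, array([ 0.493, -0.183,  0.04 ]))]
{'time_s': 0.5, 'qpos': array([-67.03118127,  18.39070871,  -4.01601819,  83.11268589,
         1.29290617,  78.54128701,  -3.26006426]), 'joint_velocities': array([-0.01400013,  0.04883102,  0.04154291, -0.07155791,  0.01918072,
        0.06705403, -0.01977275]), 'effort': array([-6.75687807e-04, -4.90606284e+01, -4.03022608e-01, -3.12460220e+01,
       -6.36688876e-02,  3.47535708e-02,  7.05304274e-05]), 'tool_pos': array([0.24519471, 0.60195381, 0.19725523]), 'tool_rot': array([1.79999657e+02, 1.01519480e-03, 1.57839533e+02]), 'force': array([-0.37568422,  0.35645703, -0.21748213]), 'wrist_torque': array([-0.03140653,  0.03828829,  0.0735808 ]), 'grasp_force': 0.0, 'grip_width': 0.08707045234527036}
```

View both.

```bash
python3 - <<'E'
import cv2
a=cv2.imread('pics/top0.png')[110:290,150:450]; cv2.imwrite('pics/topc.png',cv2.resize(a,None,fx=2.66,fy=2.66,interpolation=2))
a=cv2.imread('pics/scene0.png')[130:360,150:450]; cv2.imwrite('pics/scenec.png',cv2.resize(a,None,fx=2.6,fy=2.6,interpolation=2))
E
```

```text
(no output)
```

View pics/topc.png

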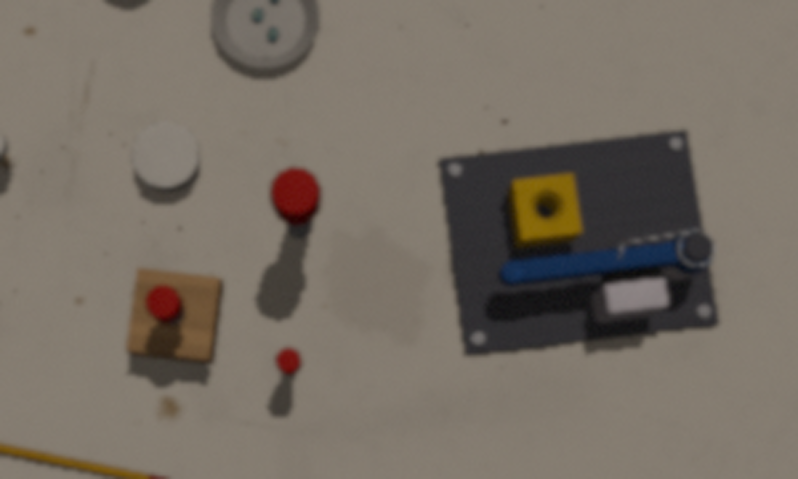

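View pics/scenec.png

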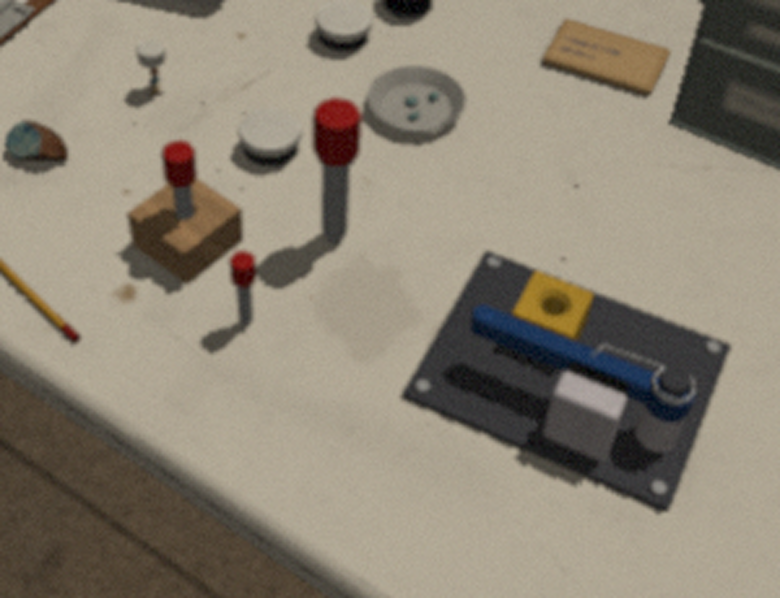

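```bash
python3 - <<'E'
from h import *
c=viewer.get_calibration("top")
g=lambda x,y:(x/2.66+150,y/2.66+110)
J=[(-75,95,6),(75,95,6),(75,-95,6),(-75,-95,6),(-25,-70,72),(22,25,40)]
P=[(466,353),(440,158),(686,131),(717,322),(695,248),(547,206)]
W=np.array([unproj(c,g(*p),j[2]/1e3)[:2] for p,j in zip(P,J)]); A=np.array(J)[:,:2]/1e3
a=A-A.mean(0);w=W-W.mean(0); psi=np.arctan2((a[:,0]*w[:,1]-a[:,1]*w[:,0]).sum(),(a*w).sum())
M=np.array([[np.cos(psi),-np.sin(psi)],[np.sin(psi),np.cos(psi)]]); t=W.mean(0)-M@A.mean(0)
print(np.degrees(psi),t,np.round((W-(A@M.T+t))*1e3,1)); print('hole',M@[.022,.025]+t)
print('pin',unproj(c,g(164,302),.097),'big',unproj(c,g(296,195),.13),'small',unproj(c,g(288,360),.06))
m=masks_of("top","lock_pin");cs=viewer.get_calibration("scene")
# scene: stand pin head top centre crop (179,150), big (337,110) top, bottom (332,238)
s=lambda x,y:(x/2.6+150,y/2.6+130)
print('pin scene',unproj(cs,s(179,150),.099)); 
for z in (.1,.12,.14,.16): print(z,unproj(cs,s(337,110),z)[:2],unproj(c,g(296,193),z)[:2])
print('bigbase',unproj(cs,s(332,238),0))
print([ (m_['pixels'].sum(),m_['location']) for m_ in m])
E
```

```text
8.137680281941744 [ 0.52626257 -0.16929795] [[ 1.4 -1.8]
 [-0.9 -1.9]
 [-1.6  0.6]
 [ 2.3  1.4]
 [-1.   2.1]
 [-0.2 -0.4]]
hole [ 0.54450224 -0.14143553]
pin [0.45927625 0.12341918 0.097     ] big [0.52773216 0.0363894  0.13      ] small [0.42617194 0.04052054 0.06      ]
pin scene [0.45698444 0.12370649 0.099     ]
0.1 [0.55731407 0.05805118] [0.53565543 0.03743516]
0.12 [0.5393928  0.04549435] [0.53126555 0.03676659]
0.14 [0.52147153 0.03293752] [0.52687566 0.03609801]
0.16 [0.50355025 0.02038069] [0.52248578 0.03542944]
bigbase [0.5263162  0.03840507 0.        ]
[(np.int64(387), [259.8, 182.6]), (np.int64(178), [210.0, 224.7]), (np.int64(75), [257.1, 243.7])]
```

Emit:
apply_moves(
  moves=[
    [-1, -1, 0, 0, 0, 0.695, 1],
    [-1, -1, 0, 0, 0, 0.695, 1],
    [-1, -1, 0, 0, 0, 0.695, 1],
    [-1, -1, 0, 0, 0, 0.695, 1],
    [-1, -1, 0, 0, 0, 0.695, 1],
    [-1, -1, 0, 0, 0, 0.695, 1],
    [-1, -1, 0, 0, 0, 0.695, 1],
    [-1, -1, 0, 0, 0, 0.695, 1],
    [-1, -1, 0, 0, 0, 0.695, 1],
  ],
)

```text
time_s: 1.45
tool_pos: [0.3546, 0.342, 0.1975]
tool_rot: [180.0, -0.0, 98.4]
force: [0.7, -0.3, -0.5]
grip_width: 0.0867
grasp_force: 0.0
```

Emit:
apply_moves(
  moves=[
    [-1, 0.35, 0, 0, 0, 0, 1],
    [-1, 0.35, 0, 0, 0, 0, 1],
    [-1, 0.35, 0, 0, 0, 0, 1],
    [-1, 0.35, 0, 0, 0, 0, 1],
    [-1, 0.35, 0, 0, 0, 0, 1],
    [-1, 0.35, 0, 0, 0, 0, 1],
    [-1, 0.35, 0, 0, 0, 0, 1],
  ],
)

```text
time_s: 2.15
tool_pos: [0.4518, 0.1553, 0.1971]
tool_rot: [-180.0, -0.0, 98.3]
force: [0.3, 0.6, -0.1]
grip_width: 0.0873
grasp_force: 0.0
```

```bash
python3 - <<'E'
from h import *
o=env.get_obs();print(o["tool_pos"],o["tool_rot"],o["qpos"],o["force"])
c=viewer.get_calibration("wrist"); im=viewer.read_camera("wrist"); save('w1.png',im); print(c)
for b in masks_of("wrist","lock_pin"): 
    ys,xs=np.nonzero(b["pixels"]); print(b["conf"],b["location"],xs.min(),xs.max(),ys.min(),ys.max(),unproj(c,b["location"],.099))
print('expect',proj(c,[.458,.1236,.099]))
E
```

```text
[0.45179731 0.15533531 0.19711325] [-1.79970434e+02 -3.76561078e-02  9.83281989e+01] [-43.73304954  -3.45988427  20.88386313 107.34994662   1.22573563
  75.90539365 -14.85471131] [ 0.31335177  0.5767546  -0.10382498]
{'fov_y': 67.80870081729655, 'cx': 284.14283850690106, 'cy': 210.93600516412184, 'k1': -0.04218562612710299, 'position': array([0.44011743, 0.2329404 , 0.38422226]), 'orientation': array([-16.60507932,   0.03049684,   8.38711915])}
0.89 [288.7, 228.0] 274 297 208 243 [0.45925491 0.13235615 0.099     ]
0.88 [341.6, 325.7] 322 360 270 342 [0.53250378 0.03006075 0.099     ]
0.65 [246.2, 271.6] 239 255 260 285 [0.42368747 0.07968109 0.099     ]
expect [286.0834239  236.18430291]
```

View pics/w1.png

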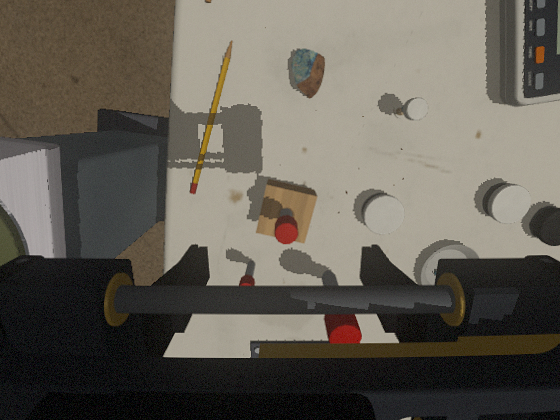

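```bash
python3 - <<'E'
from h import *
c=viewer.get_calibration("wrist"); im=cv2.imread('pics/w1.png')
for p in [(286,231.5),(286,230.5)]: print(unproj(c,p,.099),unproj(c,p,.097))
f=K(c)[0]
for dx in (274,297.5): print(unproj(c,(dx,231),.099))
print(viewer.get_calibration("wrist")['position'])
cv2.imwrite('pics/w1c.png',cv2.resize(im[165:350,220:380],None,fx=3.2,fy=3.2,interpolation=2))
E
```

```text
[0.45700846 0.12873005 0.099     ] [0.45712933 0.12799627 0.097     ]
[0.45685472 0.12975236 0.099     ] [0.45697451 0.12902575 0.097     ]
[0.44540322 0.12752512 0.099     ]
[0.46798005 0.13088392 0.099     ]
[0.43977547 0.23335047 0.38415469]
```

View pics/w1c.png

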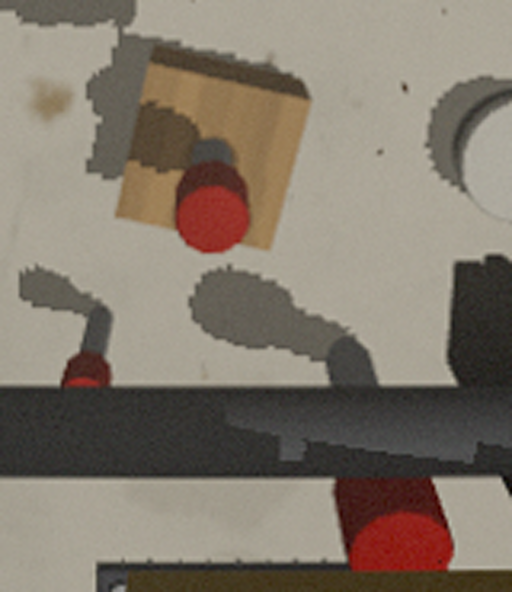

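Emit:
apply_moves(
  moves=[
    [-0.15, 0.005, 0, 0, 0, 0, 1],
    [-0.15, 0.005, 0.2, 0, 0, 0, 1],
    [-0.15, 0.005, 0.4, 0, 0, 0, 1],
    [-0.15, 0.005, 0.55, 0, 0, 0, 1],
    [-0.15, 0.005, 0.635, 0, 0, 0, 1],
    [-0.15, 0.005, 0.635, 0, 0, 0, 1],
    [-0.15, 0.005, 0.635, 0, 0, 0, 0.5],
    [-0.15, 0.005, 0.635, 0, 0, 0, 0.4],
    [-0.15, 0.005, 0.635, 0, 0, 0, 0.3],
    [-0.15, 0.005, 0.635, 0, 0, 0, 0.2],
    [-0.15, 0.005, 0.635, 0, 0, 0, 0.1],
    [-0.15, 0.005, 0.635, 0, 0, 0, 0.1],
    [-0.15, 0.005, 0.635, 0, 0, 0, 0.1],
    [-0.15, 0.005, 0.635, 0, 0, 0, 0.1],
    [-0.15, 0.005, 0.635, 0, 0, 0, 0.1],
  ],
  grip_force=40,
)

```text
time_s: 3.75
tool_pos: [0.4577, 0.1236, 0.0702]
tool_rot: [180.0, -0.0, 98.1]
force: [0.6, 0.1, 0.5]
grip_width: 0.0234
grasp_force: 12.2
```

Emit:
apply_moves(
  moves=[
    [0, 0, 0, 0, 0, 0, 0],
    [0, 0, 0, 0, 0, 0, 0],
    [0, 0, 0, 0, 0, 0, 0],
    [0, 0, -0.05, 0, 0, 0, 0],
    [0, 0, -0.15, 0, 0, 0, 0],
    [0, 0, -0.25, 0, 0, 0, 0],
    [0, 0, -0.4, 0, 0, 0, 0],
    [0, 0, -0.6, 0, 0, 0, 0],
    [0, 0, -0.6, 0, 0, 0, 0],
    [0, 0, -0.6, 0, 0, 0, 0],
  ],
  grip_force=40,
)

```text
time_s: 4.75
tool_pos: [0.4583, 0.1239, 0.1915]
tool_rot: [179.9, -0.1, 98.1]
force: [0.9, -0.0, -0.8]
grip_width: 0.0211
grasp_force: 40.0
```

```bash
python3 - <<'E'
from h import *
o=env.get_obs();print(o["tool_pos"],o["tool_rot"],o["force"],o["grip_width"],o["grasp_force"])
ims=[]
for n in ["wrist","scene","top"]:
    c=viewer.get_calibration(n); im=viewer.read_camera(n); save(n+'2.png',im)
    print(n,[np.round(proj(c,o["tool_pos"]-np.array([0,0,d]))) for d in (-.029,0.,.064)])
c=viewer.get_calibration("scene");u=proj(c,o["tool_pos"]-np.array([0,0,.02])).astype(int)
a=cv2.imread('pics/scene2.png')[u[1]-60:u[1]+60,u[0]-60:u[0]+60]
w=cv2.imread('pics/wrist2.png')[150:350,150:420]
cv2.imwrite('pics/g2.png',np.hstack([cv2.resize(a,(400,400)),cv2.resize(w,(400,400))]))
E
```

```text
[0.45831771 0.12385292 0.19151407] [ 1.79868485e+02 -6.05402065e-02  9.81061210e+01] [ 0.88067486 -0.01691234 -0.84470898] 0.021148045700362626 40.00030696392059
wrist [array([285., 265.]), array([285., 245.]), array([284., 215.])]
scene [array([214., 135.]), array([215., 148.]), array([218., 176.])]
top [array([202., 213.]), array([204., 216.]), array([209., 222.])]
```

View pics/g2.png

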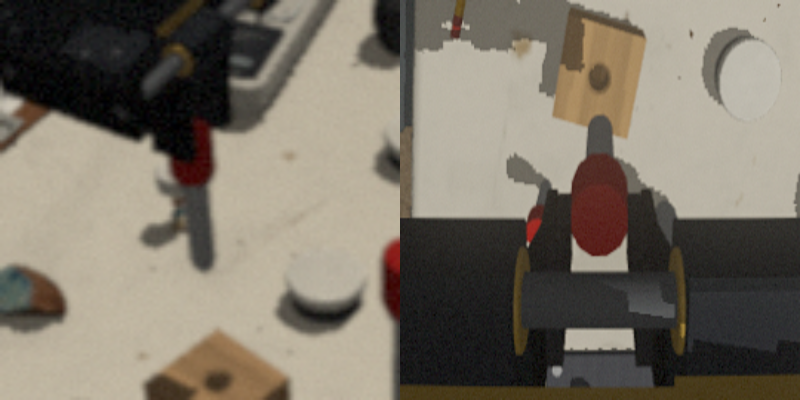

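Emit:
apply_moves(
  moves=[
    [-0.2, -0.02, 0, 0, 0, 0, 0],
    [-0.45, -0.04, 0, 0, 0, 0, 0],
    [-0.7, -0.06, 0, 0, 0, 0, 0],
    [-0.9, -0.08, 0, 0, 0, 0, 0],
    [-0.9, -0.08, 0, 0, 0, 0, 0],
    [-0.9, -0.08, 0, 0, 0, 0, 0],
  ],
)

```text
time_s: 5.5
tool_pos: [0.4664, -0.0573, 0.1893]
tool_rot: [-179.9, -0.0, 98.0]
force: [0.8, -0.1, -0.1]
grip_width: 0.021
grasp_force: 40.0
```

```bash
cat >> h.py <<'E'
psi=np.radians(8.138); Mj=np.array([[np.cos(psi),-np.sin(psi)],[np.sin(psi),np.cos(psi)]]); tj=np.array([.52626,-.16930])
def to(jx,jy,tip):
    "scaled shift to bring tip to jig mm, bench mm"
    o=env.get_obs(); p=np.r_[Mj@[jx/1e3,jy/1e3]+tj,(tip+64.2)/1e3]
    T=R.from_euler('xyz',o["tool_rot"],degrees=True).as_matrix()
    return np.round(T.T@(p-o["tool_pos"])/.2,3)
def jigpos():
    o=env.get_obs(); return np.round(np.r_[Mj.T@(o["tool_pos"][:2]-tj)*1e3,o["tool_pos"][2]*1e3-64.2],1)
E
python3 - <<'E'
from h import *
print(env.get_obs()["tool_rot"],jigpos(),to(-50,30,100),to(-50,30,45))
c=viewer.get_calibration("top");save("top3.png",viewer.read_camera("top"))
for t,z in [("jaw",.06),("pin_hole",.04),("jig",.006)]: print(t,[(np.round(b["location"]),b["conf"],Mj.T@(unproj(c,b["location"],z)[:2]-tj)*1e3) for b in boxes_of("top",t)])
E
```

```text
[-1.79889341e+02 -4.02653498e-02  9.79629021e+01] [-43.4 119.3 125.1] [-0.447 -0.032  0.125] [-0.447 -0.031  0.4  ]
jaw []
pin_hole [(array([415., 224.]), 0.7, array([-60.53435837, -77.32636047]))]
jig [(array([414., 224.]), 0.66, array([-58.55310815, -85.77671405]))]
```

Emit:
apply_moves(
  moves=[
    [-0.15, -0.01, 0, 0, 0, 0, 0],
    [-0.35, -0.02, 0, 0, 0, 0, 0],
    [-0.447, -0.032, 0.05, 0, 0, 0, 0],
    [-0.447, -0.032, 0.15, 0, 0, 0, 0],
    [-0.447, -0.032, 0.25, 0, 0, 0, 0],
    [-0.447, -0.032, 0.35, 0, 0, 0, 0],
    [-0.447, -0.032, 0.4, 0, 0, 0, 0],
    [-0.447, -0.032, 0.4, 0, 0, 0, 0],
    [-0.447, -0.032, 0.4, 0, 0, 0, 0],
  ],
)

```text
time_s: 6.6
tool_pos: [0.4741, -0.1458, 0.1108]
tool_rot: [180.0, 0.0, 98.2]
force: [0.1, -0.8, -0.1]
grip_width: 0.0214
grasp_force: 40.0
```

```bash
python3 - <<'E'
from h import *
print(env.get_obs()["force"],jigpos(),to(22,25,45))
c=viewer.get_calibration("scene");save("scene4.png",viewer.read_camera("scene"))
u=proj(c,[.5,-.16,.05]).astype(int);a=cv2.imread('pics/scene4.png')[u[1]-90:u[1]+90,u[0]-120:u[0]+120]
cv2.imwrite('pics/s4.png',cv2.resize(a,None,fx=3,fy=3,interpolation=2))
E
```

```text
[ 0.14344945 -0.76983326 -0.10581651] [-48.3  30.6  46.6] [-0.028  0.352  0.008]
```

View pics/s4.png

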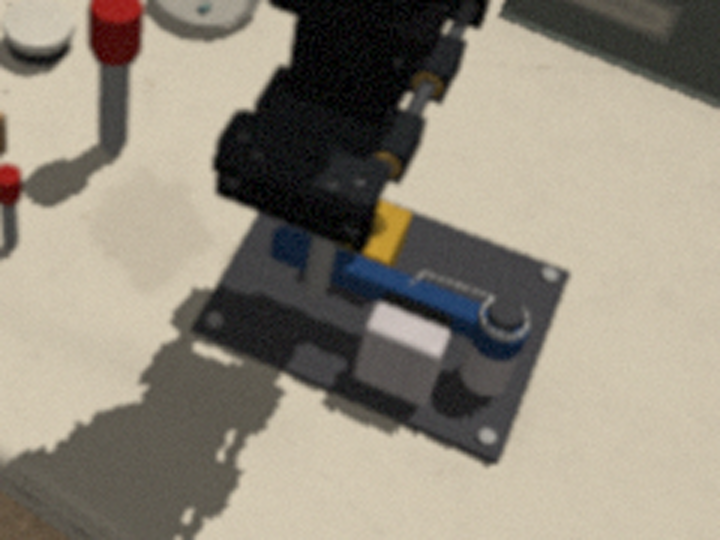

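The pin (crop 318,265) stands on the fixed-jaw side of the blue arm, tip below the arm's top. Now push.

Emit:
apply_moves(
  moves=[
    [0, 0.04, 0.008, 0, 0, 0, 0],
    [0, 0.08, 0.008, 0, 0, 0, 0],
    [-0.005, 0.12, 0.008, 0, 0, 0, 0],
    [-0.01, 0.16, 0.008, 0, 0, 0, 0],
    [-0.015, 0.2, 0.008, 0, 0, 0, 0],
    [-0.02, 0.24, 0.008, 0, 0, 0, 0],
    [-0.025, 0.28, 0.008, 0, 0, 0, 0],
    [-0.028, 0.32, 0.008, 0, 0, 0, 0],
    [-0.028, 0.352, 0.008, 0, 0, 0, 0],
    [-0.028, 0.352, 0.008, 0, 0, 0, 0],
    [-0.028, 0.352, 0.008, 0, 0, 0, 0],
  ],
)

```text
time_s: 7.75
tool_pos: [0.5438, -0.1417, 0.1084]
tool_rot: [-180.0, -0.0, 98.1]
force: [-2.4, -0.4, -1.0]
grip_width: 0.021
grasp_force: 40.1
```

```bash
python3 - <<'E'
from h import *
print(env.get_obs()["force"],env.get_obs()["tool_rot"],jigpos(),to(22,25,45),to(22,25,30))
c=viewer.get_calibration("scene");save("scene5.png",viewer.read_camera("scene"))
u=proj(c,[.53,-.16,.05]).astype(int);a=cv2.imread('pics/scene5.png')[u[1]-70:u[1]+70,u[0]-90:u[0]+90]
cv2.imwrite('pics/s5.png',cv2.resize(a,None,fx=4,fy=4,interpolation=2))
E
```

```text
[-2.43256749 -0.39484443 -1.02555367] [-1.79963681e+02 -1.15724280e-02  9.81101847e+01] [21.3 24.8 44.2] [ 0.001  0.003 -0.004] [0.001 0.003 0.071]
```

View pics/s5.png

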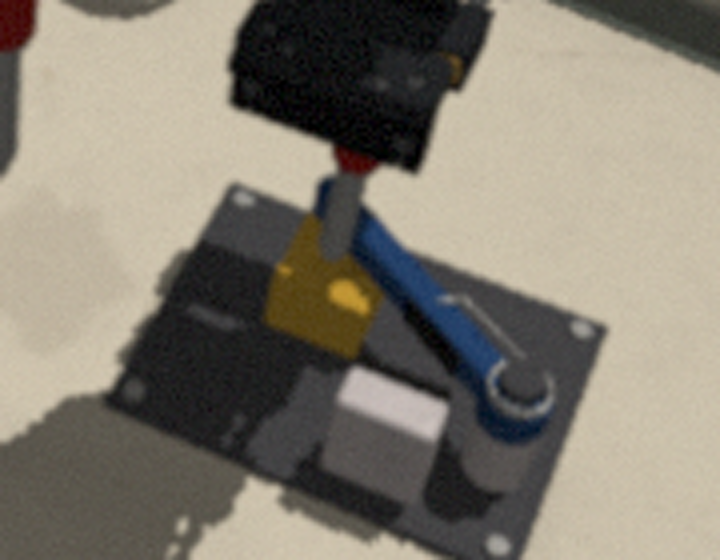

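The arm is swung open with the pin tip (crop 333,258) over the yellow block. Now lower it and watch the force.

Emit:
apply_moves(
  moves=[
    [0.001, 0.003, 0.01, 0, 0, 0, 0],
    [0.001, 0.003, 0.025, 0, 0, 0, 0],
    [0.001, 0.003, 0.04, 0, 0, 0, 0],
    [0.001, 0.003, 0.055, 0, 0, 0, 0],
    [0.001, 0.003, 0.07, 0, 0, 0, 0],
    [0.001, 0.003, 0.07, 0, 0, 0, 0],
    [0.001, 0.003, 0.07, 0, 0, 0, 0],
  ],
)

```text
time_s: 8.5
tool_pos: [0.5509, -0.1448, 0.1014]
tool_rot: [179.2, 0.3, 98.0]
force: [-1.5, -2.5, 25.5]
grip_width: 0.0215
grasp_force: 41.1
```

```bash
python3 - <<'E'
from h import *
print(env.get_obs()["force"],env.get_obs()["wrist_torque"],env.get_obs()["tool_rot"],jigpos(),to(22,25,7))
E
```

```text
[-1.48476021 -2.46868006 25.46450302] [-0.58456211  0.78435624  0.02607285] [179.20656767   0.28641503  98.04740876] [27.9 20.8 37.2] [ 0.022 -0.032  0.151]
```

Emit:
apply_moves(
  moves=[
    [0, 0, -0.03, 0, 0, 0, 0],
    [0, 0, -0.07, 0, 0, 0, 0],
    [0, 0, -0.075, 0, 0, 0, 0],
    [0, 0, -0.075, 0, 0, 0, 0],
    [0, 0, -0.075, 0, 0, 0, 0],
  ],
)

```text
time_s: 9.0
tool_pos: [0.5445, -0.1413, 0.1094]
tool_rot: [-180.0, -0.0, 98.1]
force: [-2.2, -0.1, 1.4]
grip_width: 0.0213
grasp_force: 40.2
```

```bash
python3 - <<'E'
from h import *
print(env.get_obs()["force"],env.get_obs()["tool_rot"],jigpos())
c=viewer.get_calibration("scene");ct=viewer.get_calibration("top")
h=unproj(c,(555/2.6+150,303/2.6+130),.04);print('hole scene0',h,Mj.T@(h[:2]-tj)*1e3)
h=unproj(ct,(547/2.66+150,206/2.66+110),.04);print('hole top0',h,Mj.T@(h[:2]-tj)*1e3)
# yellow top centroid in both original images
for n,cc in (("top",ct),("scene",c)):
    im=cv2.imread(f'pics/{n}0.png'); hsv=cv2.cvtColor(im,cv2.COLOR_BGR2HSV)
    m=((hsv[...,0]>18)&(hsv[...,0]<32)&(hsv[...,1]>180)&(hsv[...,2]>(90))).astype(np.uint8)
    n_,l,s,ce=cv2.connectedComponentsWithStats(m); p=proj(cc,[.5445,-.1414,.04]); k=1+np.argmin(np.linalg.norm(ce[1:]-p,axis=1)); 
    hull=cv2.convexHull(np.argwhere(l==k)[:,::-1].astype(np.int32)); r=cv2.approxPolyDP(hull,3,True)[:,0]
    print(n,s[k],p,[np.round(Mj.T@(unproj(cc,q,.04)[:2]-tj)*1e3,1) for q in r.astype(float)])
save("scene6.png",viewer.read_camera("scene")); save("wrist6.png",viewer.read_camera("wrist"))
o=env.get_obs(); tip=o["tool_pos"]-[0,0,.0642]; u=proj(c,tip); print('tip px',u, 'hole px',proj(c,[.5445,-.1414,.04]))
x,y=u.astype(int);a=cv2.imread('pics/scene6.png')[y-40:y+40,x-50:x+50]
b=cv2.imread('pics/wrist6.png')[100:340,120:440]
cv2.imwrite('pics/s6.png',np.hstack([cv2.resize(a,(500,400),interpolation=2),cv2.resize(b,(300,400))[:, :300]])); print(x-50,y-40)
E
```

```text
[-2.2346027  -0.08161213  1.41017482] [-1.79979015e+02 -1.29937632e-02  9.81238781e+01] [22.  25.1 45.2]
hole scene0 [ 0.54112144 -0.14266216  0.04      ] [18.48257746 24.26584063]
hole top0 [ 0.54428986 -0.14182471  0.04      ] [21.73763737 24.64634629]
top [343 176  26  24 449] [355.41823356 187.33040639] [array([2.5, 3.4]), array([ 1.5, 46.2]), array([42.9, 46.2]), array([42.2,  5.4])]
scene [348 236  29  24 378] [363.75887878 245.04884494] [array([37.2,  7.1]), array([-2.6,  3.9]), array([-2.4, 45.9]), array([34.5, 47. ])]
tip px [364.1881277 243.258792 ] hole px [363.75887878 245.04884494]
314 203
```

View pics/s6.png

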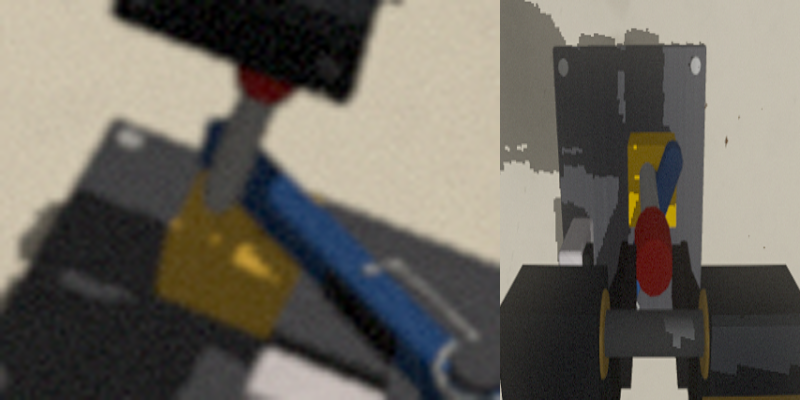

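```bash
python3 - <<'E'
from h import *
c=viewer.get_calibration("scene");cw=viewer.get_calibration("wrist")
for z in (.038,.042,.046): 
    print(z,[np.round(Mj.T@(unproj(k,p,z)[:2]-tj)*1e3,1) for k,p in ((c,(358.6,243.6)),(cw,(278,201)))])
o=env.get_obs();print(proj(cw,o["tool_pos"]-[0,0,.0642]),proj(cw,o["tool_pos"]+[0,0,.029]))
im=cv2.imread('pics/wrist6.png')
cv2.imwrite('pics/w6.png',cv2.resize(im[160:270,230:350],None,fx=5,fy=5,interpolation=2))
E
```

```text
0.038 [array([22.3, 34.9]), array([16.4, 35.2])]
0.042 [array([19. , 34.2]), array([16.4, 36.3])]
0.046 [array([15.7, 33.5]), array([16.5, 37.3])]
[284.59065763 214.92264403] [284.75409112 264.82727867]
```

View pics/w6.png

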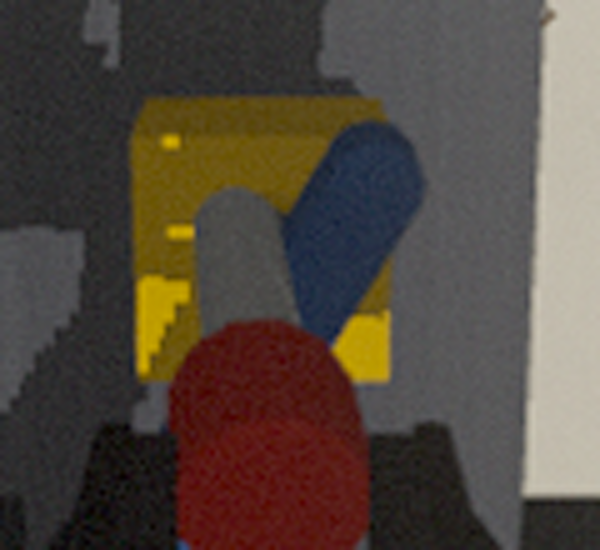

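Emit:
apply_moves(
  moves=[
    [0, 0, -0.01, 0, 0, 0, 0],
    [-0.005, 0.003, -0.01, -0.02, -0.04, 0, 0],
    [-0.011, 0.006, -0.01, -0.044, -0.08, 0, 0],
    [-0.011, 0.006, -0.01, -0.044, -0.08, 0, 0],
    [-0.011, 0.006, -0.01, -0.044, -0.08, 0, 0],
  ],
  grip_force=60,
)

```text
time_s: 9.6
tool_pos: [0.5457, -0.1425, 0.1114]
tool_rot: [176.2, 6.8, 98.0]
force: [-1.9, 2.2, -1.6]
grip_width: 0.0205
grasp_force: 60.1
```

```bash
python3 - <<'E'
from h import *
o=env.get_obs();print(o["force"],o["tool_rot"],jigpos(),o["grasp_force"])
c=viewer.get_calibration("scene");cw=viewer.get_calibration("wrist")
save("scene7.png",viewer.read_camera("scene")); save("wrist7.png",viewer.read_camera("wrist"))
a=cv2.imread('pics/scene7.png')[203:283,314:414]
b=cv2.imread('pics/wrist7.png')[160:260,240:340]
cv2.imwrite('pics/s7.png',np.hstack([cv2.resize(a,(400,320),interpolation=2),cv2.resize(b,(400,400),interpolation=2)[:320]]))
T=np.r_[Mj@[.022,.025]+tj,.046]
print('scene tip/sh',(proj(c,T)-[314,203])*4,(proj(c,T+[0,0,.05])-[314,203])*4,'wrist',(proj(cw,T)-[240,160])*4,(proj(cw,T+[0,0,.05])-[240,160])*4)
E
```

```text
[-1.89239399  2.18468946 -1.60551894] [176.24552845   6.75136906  97.95135133] [23.  23.8 47.2] 60.13824284076691
scene tip/sh [201.03116452 159.89584858] [217.88445163  86.97420436] wrist [153.01165551 178.8580893 ] [166.86723876 288.64647447]
```

View pics/s7.png

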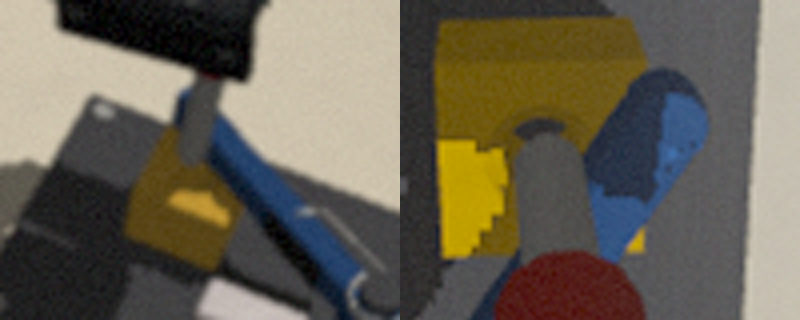

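```bash
python3 - <<'E'
from h import *
cw=viewer.get_calibration("wrist");c=viewer.get_calibration("scene")
J=lambda k,p,z:np.round(Mj.T@(unproj(k,p,z)[:2]-tj)*1e3,1)
print('hole',J(cw,(275.2,199.5),.04))
# pin edges in wrist crop: grayish columns per row
im=cv2.imread('pics/wrist7.png').astype(int)
for r in range(188,224,3):
    row=im[r,255:300]; sat=row.max(1)-row.min(1); print(r,''.join('#' if s<25 and 70<v.mean()<140 else ('y' if v[2]-v[0]>50 else ('b' if v[0]-v[2]>25 else ('.' if v.mean()<70 else 'o'))) for s,v in zip(sat,row)))
for z in (.040,.046): print(z,'tip edge',J(cw,(277,193.75),z),'scene',J(c,(314+191/4,203+158/4),z))
E
```

```text
hole [19.9 26. ]
188 yyyyyyyyyyyyyyyyyyyyyyyyyyyyyyyyyyyyy..b....b
191 yyyyyyyyyyyyyy.............yyyyyyyy.....bbbbb
194 yyyyyyyyyyyyyyy....######ooyyyyyy.bb...bbbbbb
197 yyyyyyyyyyyyyyy##############oy....bb.bbbbb.b
200 yyyyyyyyyyyyyo################.b..b.bbbbbbbbb
203 yyyyyyyyyyyyy.#################.bbbbbbbbbbbbb
206 yyyyyyyyyyyyyy##################bbbbbbbbbbb.b
209 yyyyyyyyyyyyyyo#################bbbbbbbbbbbbb
212 yyyyyyyyyyyyyyo##################bbbbbbbbbbbb
215 yyyyyyyyyyyyyyy#################obbbbbbbbbbbb
218 yyyyyyyyyyyyyyy###################bbbbbbbbbby
221 yyyyyyyyyyyyyyy###################bbbbbbbbyyy
0.04 tip edge [21.5 31.2] scene [25.9 30.4]
0.046 tip edge [21.2 33.4] scene [20.9 29.4]
```

```bash
cat >> h.py <<'E'
def d(jx,jy,dz):
    o=env.get_obs();T=R.from_euler('xyz',o["tool_rot"],degrees=True).as_matrix()
    return np.round(T.T@np.r_[Mj@[jx,jy],dz]/200,4)
E
python3 - <<'E'
from h import *
for z in (0,-5,-10,-18): print(d(-1.3,-2.9,z))
E
```

```text
[-0.0144 -0.0065  0.0013]
[-0.0115 -0.0082  0.0261]
[-0.0085 -0.0098  0.0508]
[-0.0038 -0.0124  0.0905]
```

Emit:
apply_moves(
  moves=[
    [-0.014, -0.006, 0.001, 0, 0, 0, 0],
    [-0.014, -0.006, 0.001, 0, 0, 0, 0],
    [-0.012, -0.008, 0.026, 0, 0, 0, 0],
    [-0.009, -0.01, 0.05, 0, 0, 0, 0],
    [-0.006, -0.011, 0.07, 0, 0, 0, 0],
    [-0.004, -0.012, 0.09, 0, 0, 0, 0],
    [-0.004, -0.012, 0.09, 0, 0, 0, 0],
  ],
  grip_force=60,
)

```text
time_s: 10.4
tool_pos: [0.5448, -0.1466, 0.0929]
tool_rot: [176.3, 6.9, 97.9]
force: [-2.1, 1.1, -2.2]
grip_width: 0.0207
grasp_force: 60.1
```

```bash
python3 - <<'E'
from h import *
o=env.get_obs();print(o["force"],o["wrist_torque"],o["tool_rot"],jigpos())
for z in (-6,-12,-18,-23): print(d(0,0,z))
E
```

```text
[-2.12002811  1.0504377  -2.20503167] [0.51187706 0.70744857 0.02145139] [176.26998608   6.86556399  97.8915819 ] [21.6 19.9 28.7]
[ 0.0036 -0.0019  0.0297]
[ 0.0072 -0.0039  0.0594]
[ 0.0108 -0.0058  0.0892]
[ 0.0137 -0.0074  0.1139]
```

The pin is entering the hole freely. Continue down.

Emit:
apply_moves(
  moves=[
    [0.002, -0.001, 0.015, 0, 0, 0, 0],
    [0.004, -0.002, 0.03, 0, 0, 0, 0],
    [0.005, -0.003, 0.045, 0, 0, 0, 0],
    [0.007, -0.004, 0.06, 0, 0, 0, 0],
    [0.009, -0.005, 0.075, 0, 0, 0, 0],
    [0.011, -0.006, 0.09, 0, 0, 0, 0],
    [0.011, -0.006, 0.09, 0, 0, 0, 0],
  ],
)

```text
time_s: 11.1
tool_pos: [0.545, -0.1465, 0.075]
tool_rot: [176.2, 6.9, 97.9]
force: [-0.8, 2.5, -1.7]
grip_width: 0.0205
grasp_force: 60.1
```

```bash
python3 - <<'E'
from h import *
o=env.get_obs();print(o["force"],o["wrist_torque"],o["tool_rot"],jigpos())
for z in (-3,-6): print(d(0,0,z))
E
```

```text
[-0.75826711  2.52877692 -1.72766746] [0.59267787 0.56391686 0.01862875] [176.23597786   6.85924896  97.88633419] [21.8 20.  10.8]
[ 0.0018 -0.001   0.0149]
[ 0.0036 -0.002   0.0297]
```

Emit:
apply_moves(
  moves=[
    [0.001, 0, 0.008, 0, 0, 0, 0],
    [0.002, -0.001, 0.015, 0, 0, 0, 0],
    [0.002, -0.001, 0.02, 0, 0, 0, 0],
    [0.003, -0.002, 0.025, 0, 0, 0, 0],
    [0.003, -0.002, 0.025, 0, 0, 0, 0],
  ],
)

```text
time_s: 11.6
tool_pos: [0.5453, -0.1466, 0.0704]
tool_rot: [176.2, 6.9, 97.9]
force: [-0.8, 1.5, 0.7]
grip_width: 0.0207
grasp_force: 60.1
```

Emit:
apply_moves(
  moves=[
    [0, 0, 0.005, 0, 0, 0, 0],
    [0.001, 0, 0.01, 0, 0, 0, 0],
    [0.001, 0, 0.01, 0, 0, 0, 0],
  ],
)

```text
time_s: 11.9
tool_pos: [0.5463, -0.1471, 0.07]
tool_rot: [176.1, 6.9, 97.9]
force: [-4.7, 2.6, 10.2]
grip_width: 0.0203
grasp_force: 60.6
```

Floor reached (tip ≈ 6 mm). Release and rise.

Emit:
apply_moves(
  moves=[
    [0, 0, -0.008, 0, 0, 0, 0.2],
    [0, 0, -0.008, 0, 0, 0, 0.3],
    [0, 0, -0.008, 0, 0, 0, 0.4],
    [0, 0, -0.008, 0, 0, 0, 0.5],
    [0, 0, -0.008, 0, 0, 0, 0.6],
    [0, 0, -0.008, 0, 0, 0, 0.6],
    [-0.006, 0.003, -0.05, 0, 0, 0, 0.6],
    [-0.018, 0.01, -0.15, 0, 0, 0, 0.6],
    [-0.036, 0.02, -0.3, 0, 0, 0, 0.6],
    [-0.06, 0.033, -0.5, 0, 0, 0, 0.6],
    [-0.1, 0.055, -0.8, 0, 0, 0, 0.6],
    [-0.1, 0.055, -0.8, 0, 0, 0, 0.6],
  ],
)

```text
time_s: 13.1
tool_pos: [0.5492, -0.1485, 0.2369]
tool_rot: [175.6, 6.9, 97.8]
force: [0.8, 0.6, 0.5]
grip_width: 0.0522
grasp_force: 0.0
```

Emit:
apply_moves(
  moves=[
    [0.25, 0, 0, 0, 0, 0, 0.6],
    [0.5, 0, 0, 0, 0, 0, 0.6],
    [0.75, 0, 0, 0, 0, 0, 0.6],
    [1, 0, 0, 0, 0, 0, 0.6],
    [1, 0, 0, 0, 0, 0, 0.6],
    [1, 0, 0, 0, 0, 0, 0.6],
  ],
)

```text
time_s: 13.7
tool_pos: [0.5185, 0.0504, 0.2062]
tool_rot: [176.2, 6.9, 98.1]
force: [-0.4, -0.1, 0.0]
grip_width: 0.0522
grasp_force: 0.0
```

```bash
python3 - <<'E'
from h import *
print(env.get_obs()["tool_pos"],env.get_obs()["time_s"])
H=np.r_[Mj@[.021,.0255]+tj]
for n in ("top","scene"):
    c=viewer.get_calibration(n); save(n+'9.png',viewer.read_camera(n))
    im=viewer.read_camera(n).astype(int); y,x=np.nonzero((im[...,0]>110)&(im[...,1]<60)&(im[...,2]<60))
    p=proj(c,np.r_[H,.099]);k=np.hypot(x-p[0],y-p[1])<25
    print(n,'head red',k.sum(),x[k].mean(),y[k].mean(),y[k].min(),y[k].max(),'pred top',p,'bottom',proj(c,np.r_[H,.071]),'mid',proj(c,np.r_[H,.085]))
    y,x=np.nonzero((im[...,2]-im[...,0]>40)&(im[...,2]-im[...,1]>15))
    q=proj(c,np.r_[Mj@[-.025,-.07]+tj,.06]);k=np.hypot(x-q[0],y-q[1])<90
    P=np.array([Mj.T@(unproj(c,(a,b),.06)[:2]-tj)*1e3 for a,b in zip(x[k],y[k])])
    dd=P-[-25,-70]; m=dd.mean(0); print(len(P),'jaw angle',np.arctan2(m[0],m[1]),np.hypot(*dd.T).max())
    print([(b["conf"],b["location"]) for b in boxes_of(n,"lock_pin")])
E
```

```text
[0.51849271 0.05037342 0.20622284] 13.7
top head red 104 360.7307692307692 181.85576923076923 176 187 pred top [360.20072821 181.16408004] bottom [357.77881647 184.44555819] mid [358.97227859 182.82853222]
381 jaw angle 0.5876182934542838 137.21386391984373
[(0.5, [357.8, 185.0])]
scene head red 72 367.0833333333333 226.5 223 230 pred top [368.25826408 223.8755905 ] bottom [365.8496764 234.3316401] mid [367.03861293 229.16776253]
290 jaw angle 0.5127235886856348 100.72971821722999
[(0.69, [276.9, 187.4]), (0.59, [363.7, 233.1]), (0.46, [242.5, 236.0])]
```

```bash
python3 -c "
from h import *
print(env.sign_off())"
```

```text
the job is handed in; nothing more can be done
None
```

I handed the job in at about 14 s: the middle-sized lock pin is fully down in the yellow block's hole and released, with the blue arm springing back against it and held open at about 0.59 rad. The first try at the hole tipped the pin in the gripper, so I lifted, straightened and re-aimed it, and the second try went in freely.

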